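# Set the saw-station length stop to its middle preset

### The arm

A 7-joint arm with a two-finger parallel gripper is mounted at the origin on the work surface. World frame = base frame: x ahead of the robot, y to its left, z up, the work surface at z = 0. Lengths are in m, angles in degrees, forces in N, time in s.
With the tool pointing down it reaches from about 0.35 to 0.775 m from the base axis. Payload 3.1 kg.
Tool frame: the origin (TCP) lies on the centre line of the jaws, within the pads' length; the fingertips stand 17 mm ahead of it and the grasp point (between the pads) lies 2 mm behind it (robot.tip_reach is the distance from the TCP to the fingertips, in m); z points along the fingers, y is the direction in which the jaws open and shut (so a half turn about z gives the same grasp; the last joint's range is limited). The gripper opens to 85 mm and grips with 20 to 120 N. Pads are 22 mm wide; open, the fingers measure 114 mm over their backs; the gripper's body (76 mm by 85 mm) begins 54 mm behind the grasp point. The pads swing forward as they close: fully open they stand 13 mm farther back than shut.
Start: joints at [-72.405, 17.813, 0.802, 86.603, -0.252, 75.585, -1.558], TCP at [0.188, 0.517, 0.248] pointing down, gripper open.
Joint ranges: [-154.91, 154.91], [-16.99, 109.72], [-72.82, 74.43], [7.12, 147.25], [-82.49, 262.49], [11.32, 116.49], [-174.64, 174.64]. Speed limits (degrees/s): [159.86, 159.86, 180, 180, 180, 180, 180].

### API

Orientations are given as [roll, pitch, yaw] about the fixed x, y, z axes, in that order (R = Rz(yaw) Ry(pitch) Rx(roll)).
In Python, from station import robot, fingers, vision, workorder, recognise gives the robot as it stands. Calls block until the motion is done:
- robot.move_to(position, orientation): joint-space move of the TCP to a pose.
- robot.line_to(position, orientation=None, velocity=0.15, f_stop=None): straight line of the TCP; orientation=None keeps the orientation; velocity is the mean speed in m/s. With f_stop (N) it stops when the force on the tool has changed by that much, and returns True; else False.
- robot.move_j(angles): joint-space move.
- fingers.gripper_to(opening, force=None): opening from 0.0 (shut) to 1.0 (fully open); force is the grip in N (None keeps the last); returns when the fingers have stopped.
- robot.pause(seconds).
- robot.inverse_kinematics(position, orientation): joint angles nearest the present ones, or None.
- vision.grab_frame(name): name is "side" or "top" or "wrist"; returns the picture (480x640x3 uint8, red, green, blue); there is no depth.
- vision.calibration(name): a dict with "mtx" (3x3 intrinsics, pixels), "extrinsics" (4x4, takes a point from world to camera coordinates); the wrist camera has in their place "T_tool_cam" (4x4, takes a point from camera to tool coordinates, whose origin is the TCP and whose axes are the flange's). Camera axes: x right, y up, looking along -z (the intrinsics and any distortion apply to the point x, -y, -z); pixel columns grow to the right and rows downward; lengths in m; the calibration is good to about 2 mm. The wrist camera is an equidistant fisheye: a pixel r from the principal point sees the ray r / f radians off the axis. A picture is of the moment at which its call begins: read the wrist's pose just before it. calibration takes no time and is no camera call.
A pose or a line that the arm cannot do raises robot.PlanningError and nothing moves.
- workorder.close_job(): hands the job in, once; it reports no verdict.
Trained networks look in the newest picture that a camera, given by its name, has taken for a name from the list of things; names that differ only in an ending like _2 or _b are one class to them, and where a whole thing is asked for, a point or a joint stands for the part that bears it (a point fixed in the world has none). Each returns a list of dicts, best first, with "p" (0 to 1); they miss things now and then, are a little off and sometimes report something else, mostly with a low value. They report only what shows in the picture. A call takes as long as a camera call.
- recognise(label, camera): "rect" ([centre column, centre row, width, height] in pixels, round what is visible of it).
Readings, each from a call of its own:
- robot.current_time_s(): time.
- robot.current_joint_positions(): joint angles.
- robot.current_dq(): joint speeds.
- robot.current_joint_torque(): joint torques, N m.
- robot.current_tool_pos(): TCP position.
- robot.current_eef_rot(): TCP orientation.
- robot.current_contact_force(): force on the tool from outside, world axes, zero at the start.
- robot.current_torque(): the same for the moment, N m.
- robot.current_finger_gap(): opening from 0.0 (shut) to 1.0 (fully open).
Only numpy, scipy, OpenCV 4.12 (cv2) and the standard library are available. Lean on these libraries where they do the work, as an engineer would, in place of code of your own. Each camera call takes 0.05 s, during which the arm holds its last target. There are 200 camera calls.

### The job

Set the flip stop on the mitre-saw fence for the next cut: push the stop along its track towards the saw until its spring plunger drops into the middle one of the three index notches, then flip the stop's raised arm over to the front so that it hangs down in front of the fence. Nothing is to be gripped or lifted: do not pull up the plunger's knob, and leave everything else on the bench where it is.

Things in the scene. Friction and masses are not known exactly. Their poses are not given: they have to be found in the camera images.
- stop (a joint): Slide of the stop along the track (m), 0 to 0.30; grows as it is pushed towards the saw (roughly world -y, the robot's right). In the far, middle and near notch it reads 0.050, 0.150 and 0.250. It slides with 1.5 to 2.5 N of friction; each notch draws the stop in by itself over about the last 7 mm (the push falls to nothing), then takes 7 to 9 N to leave, either way.
- plunger (a joint): Vertical travel of the spring plunger in the stop (m): 0 when its tip rides on the track's top, about +0.005 when dropped into a notch, negative when pulled up by its knob. Its spring presses it down with about 8 N.
- flip (a joint): Hinge of the stop's flip arm (rad), axis along the track. 0: raised, leaning 35 degrees past upright towards the back of the fence (away from the robot), where it rests; 0.61: upright; 3.75: hanging straight down in front of the fence (the robot's side). It turns freely: once pushed past upright it falls down the front by itself in about a second.
- stop_base (a point): Middle of the stop, at the level of the track's top. The stop is an aluminium block riding on top of the fence, 46 wide, 100 long along the track and 27 high above the track; two cheeks hang 13 mm down over the track's sides. Axes: y along the track away from the saw, x across the track away from the robot, z up.
- stop_end (a point): Middle of the stop's flat end face away from the saw, the face to push: 46 wide, from 13 mm below to 13 mm above this point, 50 mm from stop_base along the track. Axes as stop_base.
- knob_top (a point): Top of the plunger's black round knob, 24 across and 13 high, over a steel housing 20 across that stands on the stop 8 mm from stop_base on the side away from the saw. The point is 61 mm above the track's top (about 56 when dropped into a notch) and on the plunger's axis.
- flip_pivot (a point): Hinge axis of the flip arm at the middle of the arm's width, on the front upper edge of the stop towards the saw: 82 mm nearer the saw than stop_end, 31 mm in front of the track's middle, 34 mm above the track's top. Axes as stop_base.
- flip_tip (a point): Free end of the flip arm, 84 mm from flip_pivot. The arm is an aluminium bar 22 wide (along the track) and 8 thick, with a foot 34 wide, 12 thick and 26 long at this end.
- notch_far (a point): Index notch farthest from the saw: a V groove across the top of the aluminium track, 6.5 deep, 18.5 wide along the track. The point is at the middle of the track's width, level with its top (62 mm above the bench). The track is 28 wide, on a plywood fence 24 thick; it ends 107 mm past this notch on the side away from the saw and runs to the saw on the other side.
- notch_middle (a point): The middle index notch, 100 mm nearer the saw than notch_far; the one wanted. Same shape. The plunger's axis is above this point when seated.
- notch_near (a point): The index notch nearest the saw, 100 mm beyond notch_middle. Same shape.
- offcut: Loose pine offcut 89 x 140 x 38 high lying before the fence; origin at the centre of its underside.
- spray: Loose spray can 66 across, 190 high, standing behind the fence; origin at the centre of its underside.
- glue: Loose white glue bottle 60 across, 170 high, standing behind the fence; origin at the centre of its underside.
- cup: Loose steel mug 76 across, 95 high, standing behind the fence; origin at the centre of its underside.
- tape: Loose tape measure 32 x 78 x 62 high, standing before the fence towards the saw; origin at the centre of its underside.
- square: Loose combination square, blade 300 long lying flat, 18 high; origin under the middle of the blade.
- pencil: Loose flat carpenter's pencil 190 long, 8 thick, lying before the fence; origin under its middle.
- hammer: Loose claw hammer about 300 long lying on the bench; origin under its middle, handle to its own -x.

How it is judged (in metres and radians):
On the way, in this order (a step that is already met when the one before it is completed fails the run):
1. the stop is seated in the middle notch, its arm still up (value of joint stop between 0.1475 and 0.1525 m and value of joint plunger above 0.003 m and value of joint flip below 0.6 rad), for 0.3 s.
2. the arm is flipped down in front of the fence (value of joint flip above 3.55 rad), for 0.2 s.
At the end, for the whole second after the job is handed in: The stop sits within 2.5 mm of the middle notch with its plunger dropped more than 3 mm, and the arm hangs down within 0.2 rad of its lower end (value of joint stop between 0.1475 and 0.1525 m and value of joint plunger above 0.003 m and value of joint flip above 3.55 rad); the robot touches nothing.
It fails at once if the plunger is pulled up by its knob, more than 4 mm above where it rides on the track (value of joint plunger below -0.004 m).
It fails at once if something else on the bench is lifted, carried, knocked over or pushed more than 25 mm (distance of any of offcut, spray, glue, cup, tape, square, pencil, hammer from where it was at the start of the episode above 0.025 m).
It also fails if it takes over 51 s, if anything falls off the work surface, if the arm or the gripper's body presses on something with over 40 N, if the wrist force passes 120 N, or if a joint passes its speed limit or range.

## Working session

There is one attempt and no reset: what is moved stays moved. The work goes in short steps, each a Python script; the robot and the scene stay as the last script left them, time stands still between calls to the robot, and variables do not carry over. Pictures are saved under pics/ and viewed, about 8 in all and at most 12, crops included, and the job is handed in when it is done.

```bash
ls; mkdir -p pics
python3 - <<'E'
from station import robot, fingers, vision, workorder, recognise
import cv2,numpy as np
np.set_printoptions(precision=4,suppress=True)
for c in ("top","side"):
    im=vision.grab_frame(c); cv2.imwrite(f"pics/{c}0.png",im[:,:,::-1])
    k=vision.calibration(c); print(c,k)
    for l in ["stop_end","knob_top","flip_tip","flip_pivot","notch_far","notch_middle","notch_near","stop_base"]:
        print(l,[(np.round(d["rect"],1),round(d["p"],2)) for d in recognise(l,c)[:2]])
print(robot.current_time_s(), robot.current_eef_rot())
E
```

```text
pics
top {'mtx': array([[556.3598,   0.    , 318.3703],
       [  0.    , 556.3598, 244.1665],
       [  0.    ,   0.    ,   1.    ]]), 'extrinsics': array([[ 0.019 , -0.9996,  0.0189, -0.0206],
       [ 0.9964,  0.0205,  0.0819, -0.573 ],
       [-0.0822,  0.0173,  0.9965, -1.5485],
       [ 0.    ,  0.    ,  0.    ,  1.    ]])}
stop_end [(array([282.9, 252.8,  38.1,  25.3]), 0.64)]
knob_top [(array([282.5, 253. ,  42.8,  24.2]), 0.72), (array([277.5, 249.9,   7. ,   7.1]), 0.56)]
flip_tip [(array([293.4, 252.6,  22.5,  26. ]), 0.73)]
flip_pivot []
notch_far [(array([437. , 236.6, 404.7, 118.5]), 0.87), (array([464.9, 316.9,  56.6,  93.9]), 0.21)]
notch_middle [(array([291.7, 252.3,  19.6,  23.7]), 0.72), (array([283.8, 251.2,  39.4,  25.4]), 0.71)]
notch_near [(array([436.6, 237.8, 406.8, 122.5]), 0.6)]
stop_base [(array([281.8, 251. ,  41.1,  22.3]), 0.8)]
side {'mtx': array([[595.4694,   0.    , 320.9567],
       [  0.    , 595.4694, 240.5124],
       [  0.    ,   0.    ,   1.    ]]), 'extrinsics': array([[ 0.7121, -0.702 ,  0.008 , -0.3847],
       [ 0.5346,  0.5496,  0.642 , -0.3921],
       [-0.4551, -0.4529,  0.7667, -1.2091],
       [ 0.    ,  0.    ,  0.    ,  1.    ]])}
stop_end [(array([296.5, 239.2,  44.3,  47.5]), 0.65)]
knob_top [(array([445.7, 346.8, 388.6, 266.5]), 0.34)]
flip_tip [(array([305.2, 236.6,  26.1,  37.7]), 0.97), (array([293.3, 227.2,  11.6,   8. ]), 0.56)]
flip_pivot [(array([297. , 240.8,  45.7,  50.1]), 0.87), (array([447.1, 347.5, 385.7, 262.2]), 0.17)]
notch_far [(array([446.4, 348.9, 387.1, 262.3]), 0.62), (array([162.6, 201.8,  51.9,  72.1]), 0.51)]
notch_middle [(array([446.5, 346.4, 385.3, 267.3]), 0.63), (array([290.2, 329.9,  76.9,   7.8]), 0.27)]
notch_near [(array([445.6, 347.7, 388.7, 264. ]), 0.72)]
stop_base [(array([296.2, 239.8,  47.6,  44.5]), 0.86)]
0.9 [179.9973  -0.0017 160.0165]
```

View pics/top0.png

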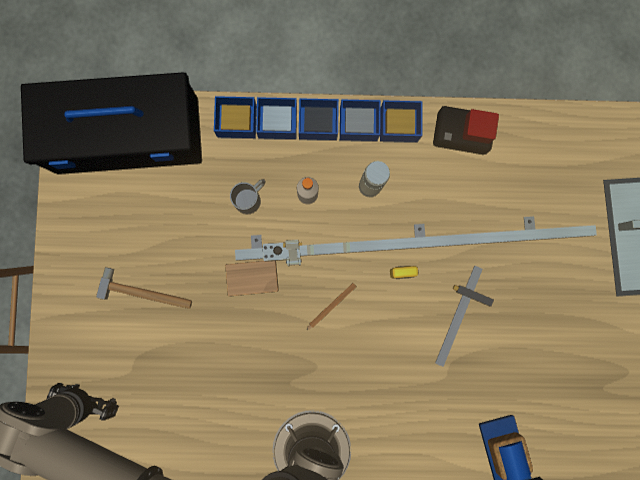

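View pics/side0.png

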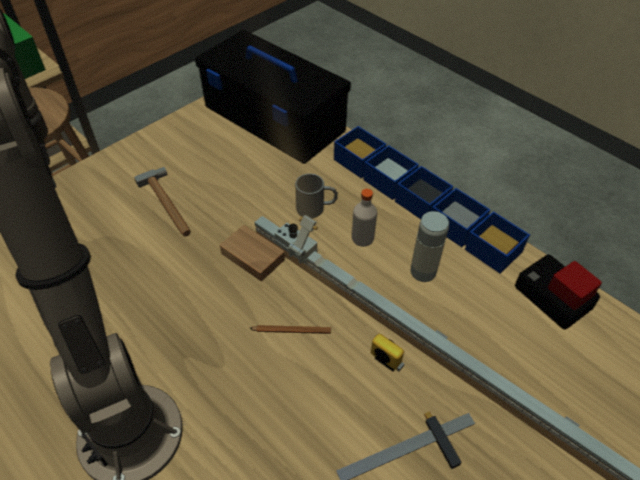

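Top view: the track runs from about (235,255) to (595,230), the stop is at (262–300, 252), and the middle and near notches are at about (308,249) and (345,247). The offcut lies before the fence under the stop's start, with the mug, glue and spray behind. I'll zoom in.

```bash
cat > h.py <<'E'
from station import robot, fingers, vision, workorder, recognise
import cv2,numpy as np
np.set_printoptions(precision=4,suppress=True)
def pix2world(c,u,v,z):
    k=vision.calibration(c);K=k["mtx"];E=k["extrinsics"];R=E[:3,:3];t=E[:3,3]
    d=np.array([(u-K[0,2])/K[0,0],-(v-K[1,2])/K[1,1],-1]); o=-R.T@t; d=R.T@d
    return o+d*(z-o[2])/d[2]
def proj(c,p):
    k=vision.calibration(c);K=k["mtx"];E=k["extrinsics"];q=E[:3,:3]@np.asarray(p)+E[:3,3]
    return K[0,0]*q[0]/-q[2]+K[0,2], K[1,1]*q[1]/q[2]+K[1,2]
E
python3 - <<'E'
from h import *
a=cv2.imread("pics/top0.png")[225:300,220:370]; b=cv2.imread("pics/side0.png")[195:285,215:335]
a=cv2.resize(a,None,fx=5,fy=5,interpolation=cv2.INTER_CUBIC); cv2.imwrite("pics/c1.png",a)
b=cv2.resize(b,None,fx=6,fy=6,interpolation=cv2.INTER_CUBIC); cv2.imwrite("pics/c2.png",b)
E
```

```text
(no output)
```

View pics/c1.png

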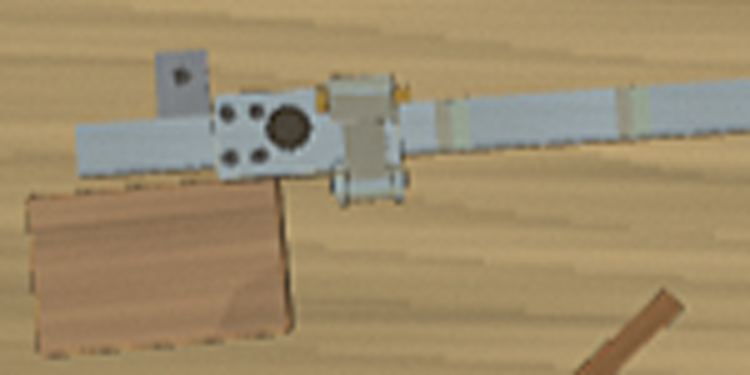

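View pics/c2.png

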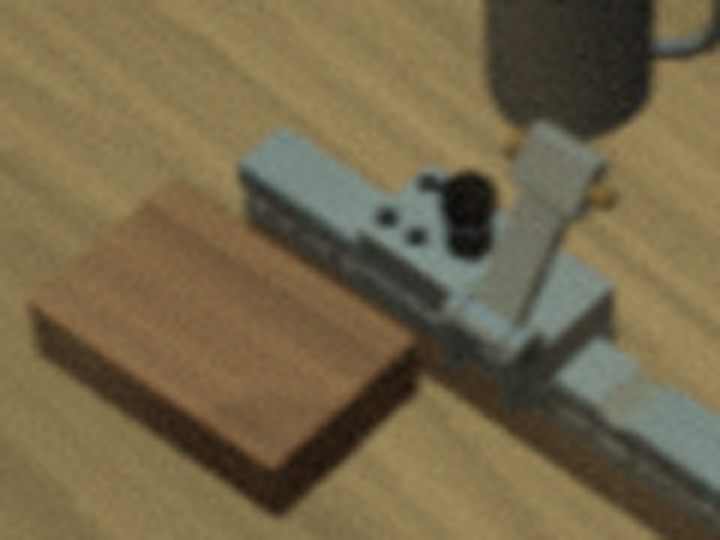

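Run:
```python
from h import *
f=lambda x,y:(x/5-.4+220,y/5-.4+225)
P={n:pix2world("top",*f(x,y),z) for n,x,y,z in [("end",76,150,.062),("trk",748,106,.062),("mid",452,126,.062),("near",632,111,.062),("stopend",215,138,.089),("knob",289,128,.121)]}
d=P["trk"]-P["end"]; d/=np.linalg.norm(d); print("dir",d,np.degrees(np.arctan2(d[0],-d[1])))
for n,p in P.items(): print(n,p,"s from end",(p-P["end"])@d, "perp", np.cross(d,p-P["end"])[2])
for c in("top",):
  for l,z in(("glue",.17),("spray",.19),("cup",.095)):
    vision.grab_frame(c); r=recognise(l,c)
    if r: print(l,r[0]["p"],pix2world(c,*r[0]["rect"][:2],z))
```

```text
dir [ 0.0859 -0.9963  0.    ] 4.926128307548493
end [0.5366 0.2203 0.062 ] s from end 0.0 perp 0.0
trk [ 0.5685 -0.1489  0.062 ] s from end 0.37060469917477656 perp 0.0
mid [0.5541 0.0142 0.062 ] s from end 0.20680206045175073 perp -0.0003410638032645928
near [ 0.5644 -0.0849  0.062 ] s from end 0.30642105763712807 perp 0.0014322384136432158
stopend [0.543  0.1421 0.089 ] s from end 0.07846410525489389 perp -0.00037185724535426703
knob [0.547  0.1005 0.121 ] s from end 0.12021194649404177 perp 2.6697022642740986e-05
glue 0.69 [0.6976 0.0201 0.17  ]
spray 0.96 [ 0.7282 -0.154   0.19  ]
cup 0.81 [0.6882 0.181  0.095 ]
```

```bash
cat >> h.py <<'E'
E0=np.array([.5366,.2203,0]); D=np.array([.0859,-.9963,0]); N=np.array([.9963,.0859,0])
def at(s,n,z): return E0+D*s+N*n+[0,0,z]
E
python3 - <<'E'
from h import *
print(robot.tip_reach, vision.calibration("wrist")["T_tool_cam"])
for yaw in(-85.07,94.93):
    for s,z in((.045,.2),(.045,.089),(.155,.089)): print(yaw,s,robot.inverse_kinematics(at(s,0,z),[180,0,yaw]))
    for n in(.06,-.05): print("flip",robot.inverse_kinematics(at(.247,n,.152),[180,0,yaw]))
E
```

```text
0.017 [[ 0.0001  0.9611  0.2764  0.0707]
 [ 1.      0.0001 -0.0007 -0.0003]
 [-0.0007  0.2764 -0.9611 -0.1262]
 [ 0.      0.      0.      1.    ]]
-85.07 0.045 [-22.822   21.6172   4.2366  88.2744  -1.6579  70.1696 166.6101]
-85.07 0.045 [-19.7403  27.7097   0.0471  95.9662  -0.0263  56.3241 165.2459]
-85.07 0.155 [ 32.3349  41.4215 -61.7933  96.7439  39.4728  66.5094 144.6664]
flip [ -37.3664   43.0764   64.3786   85.0118  -39.2636   76.6616 -145.0441]
flip [ -45.6297   28.7496   64.7275  102.8912  -28.2693   66.6862 -146.987 ]
94.93 0.045 [-41.2584  23.2803  29.8149  89.033  -12.0033  70.8912  -4.5848]
94.93 0.045 [-41.6718  30.1376  30.6548  96.8732 -17.6014  57.8385  -0.0182]
94.93 0.155 [-34.9611  29.7816  36.3736  99.3763 -20.4209  57.5896  13.8438]
flip [-28.1393  35.0497  44.7712  84.6651 -25.368   70.7422  24.7603]
flip [-32.3025  21.1793  43.4268 102.512  -16.225   62.7312  21.6536]
```

Run:
```python
from h import *
o=[180,0,94.93]
fingers.gripper_to(0.0)
robot.move_to(at(.045,0,.22),o); robot.line_to(at(.045,0,.089))
F=lambda: robot.current_contact_force()@D
f0=F(); print("t",robot.current_time_s(),"f0",f0,"gap",robot.current_finger_gap())
hit=robot.line_to(at(.10,0,.089),velocity=.03,f_stop=1.2); p=robot.current_tool_pos(); print("contact",hit,(p-E0)@D,F()-f0)
im=vision.grab_frame("top");cv2.imwrite("pics/top1.png",im[:,:,::-1])
c=(p-E0)@D
for ds in(.03,.06,.07,.074,.077,.0785):
    robot.line_to(at(c+ds,0,.089),velocity=.04); print(ds,F()-f0)
print("t",robot.current_time_s())
im=vision.grab_frame("top");cv2.imwrite("pics/top2.png",im[:,:,::-1])
a=[cv2.resize(cv2.imread(f"pics/top{i}.png")[225:285,220:370],None,fx=5,fy=5,interpolation=cv2.INTER_CUBIC) for i in(1,2)]
cv2.imwrite("pics/c3.png",np.vstack(a))
```

```text
t 4.7833 f0 -0.41748564299972335 gap -2.9923499524370684e-05
contact True 0.06669509690131491 -0.1657083598199538
0.03 0.4979214205074221
0.06 0.6812176192953106
0.07 0.4093933510584882
0.074 0.7930571533610212
0.077 0.23026126012390022
0.0785 0.649775523825463
t 8.7083
```

View pics/c3.png

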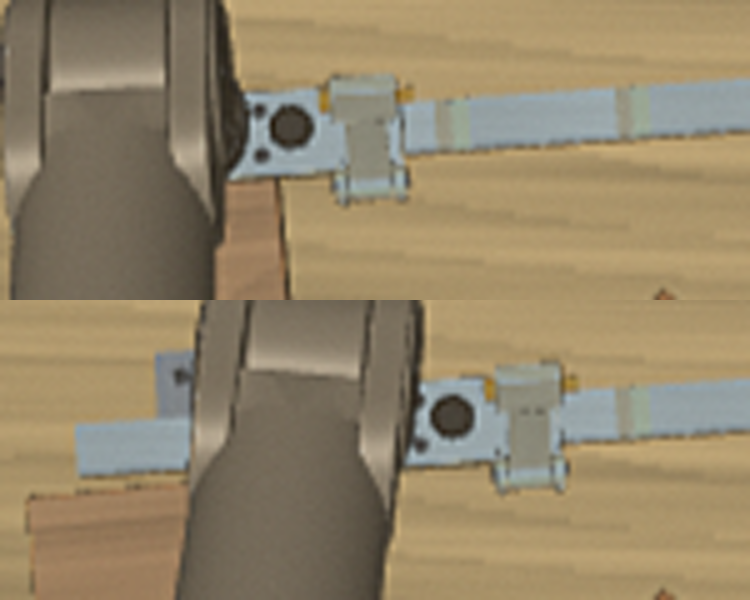

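The first panel shows contact. In the second the knob is at about (452,116) in the crop, roughly over the middle notch. I'll compute where it is and probe gently: in the notch, a push has to rise to several newtons without any travel.

Run:
```python
from h import *
p=pix2world("top",452/5-.4+220,116/5-.4+225,.118); print("knob s",(p-E0)@D, "tool s",(robot.current_tool_pos()-E0)@D)
F=lambda: robot.current_contact_force()@D
s0=.0667
f0=-.417
c=(robot.current_tool_pos()-E0)@D
for i in range(12):
    robot.line_to(at(c+.001*(i+1),0,.089),velocity=.02); robot.pause(.1)
    f=np.mean([F() for _ in range(5)])-f0; print(i+1,(robot.current_tool_pos()-E0)@D,round(f,2))
    if f<-3: break
robot.line_to(at(c-.03,0,.089),velocity=.1)
robot.line_to(at(c-.03,0,.25),velocity=.2)
im=vision.grab_frame("top");cv2.imwrite("pics/top3.png",im[:,:,::-1])
im=vision.grab_frame("side");cv2.imwrite("pics/side3.png",im[:,:,::-1])
a=cv2.resize(cv2.imread("pics/top3.png")[225:285,220:370],None,fx=5,fy=5,interpolation=cv2.INTER_CUBIC)
b=cv2.resize(cv2.imread("pics/side3.png")[215:285,235:385],None,fx=4,fy=4,interpolation=cv2.INTER_CUBIC)
cv2.imwrite("pics/c4.png",np.vstack([a,np.pad(b,((0,0),(0,150),(0,0)))]))
print(robot.current_time_s())
```

```text
knob s 0.20667154113096167 tool s 0.14548072494805855
1 0.14649838265647858 -0.08
2 0.14750101516477573 0.11
3 0.1484913211173217 0.85
4 0.14947909051018785 -0.27
5 0.15048390535236453 -0.24
6 0.1515194754543977 1.1
7 0.15249683089611338 0.1
8 0.15287601905808929 -1.12
9 0.15308896521449328 -4.55
13.5083
```

View pics/c4.png

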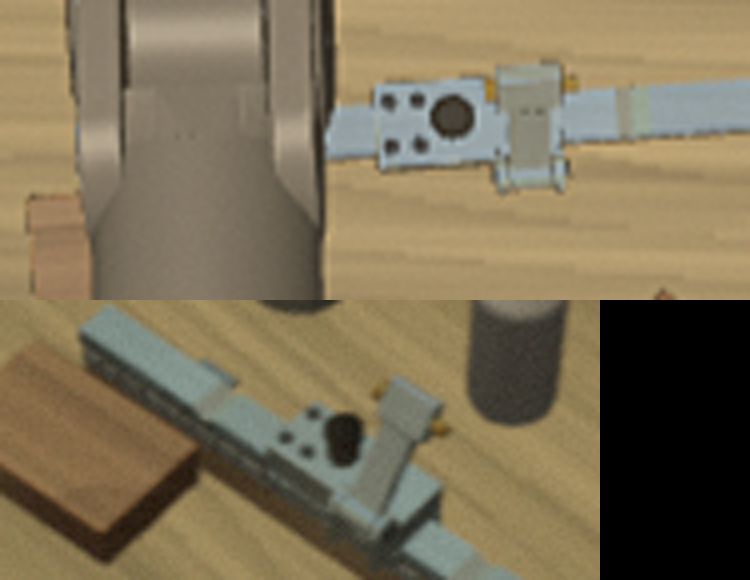

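The knob hasn't moved and the probe hit a stiff wall at 0.153, so the stop is seated with its arm still up. Next I'll flip the arm from behind.

Run:
```python
from h import *
o=[180,0,94.93]
robot.line_to(at(.247,.062,.25),o,velocity=.15)
robot.line_to(at(.247,.062,.152),velocity=.12)
f0=robot.current_contact_force()
for n in(.03,0,-.02,-.035,-.045):
    hit=robot.line_to(at(.247,n,.152),velocity=.06,f_stop=12); print(n,hit,(robot.current_contact_force()-f0))
    if hit: break
robot.pause(1.5)
robot.line_to(at(.247,n,.26),velocity=.15)
robot.line_to(at(.09,-.02,.30),velocity=.15)
im=vision.grab_frame("top");cv2.imwrite("pics/top5.png",im[:,:,::-1])
im=vision.grab_frame("side");cv2.imwrite("pics/side5.png",im[:,:,::-1])
a=cv2.resize(cv2.imread("pics/top5.png")[225:285,220:370],None,fx=5,fy=5,interpolation=cv2.INTER_CUBIC)
b=cv2.resize(cv2.imread("pics/side5.png")[215:285,235:385],None,fx=4,fy=4,interpolation=cv2.INTER_CUBIC)
cv2.imwrite("pics/c5.png",np.vstack([a,np.pad(b,((0,0),(0,150),(0,0)))]))
print(robot.current_time_s())
```

```text
0.03 False [-0.5457  0.4746 -0.329 ]
0 True [1.0931 1.171  2.1771]
20.375
```

View pics/c5.png

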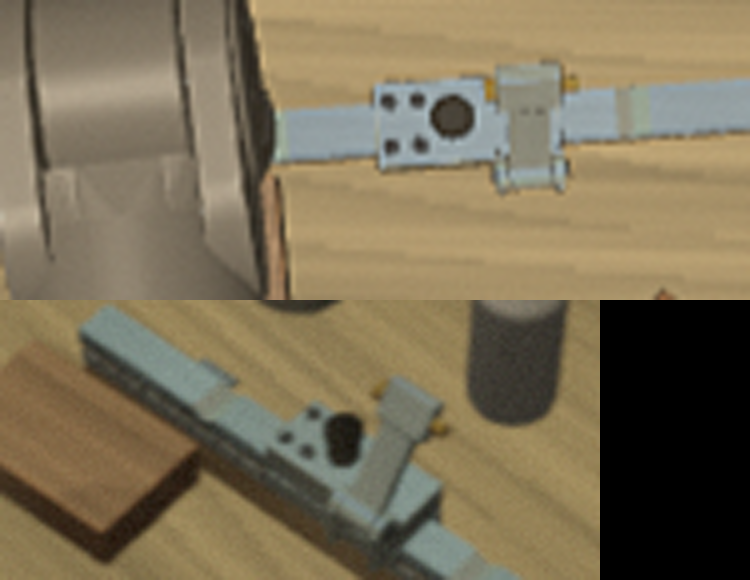

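The 12 N stop tripped on the first touch and the arm fell back to rest. The stop hasn't moved. I'll retry more slowly with a higher threshold.

Run:
```python
from h import *
o=[180,0,94.93]
robot.line_to(at(.247,.062,.25),o,velocity=.15)
robot.line_to(at(.247,.062,.152),velocity=.12)
f0=robot.current_contact_force()
for n in np.arange(.045,-.056,-.01):
    hit=robot.line_to(at(.247,n,.152),velocity=.04,f_stop=25); print(round(n,3),hit,(robot.current_tool_pos()-E0)@N,(robot.current_contact_force()-f0))
    if hit: break
robot.pause(1.2)
p=robot.current_tool_pos()
robot.line_to(at(.247,(p-E0)@N,.26),velocity=.15)
robot.line_to(at(.09,-.02,.30),velocity=.15)
im=vision.grab_frame("top");cv2.imwrite("pics/top6.png",im[:,:,::-1])
im=vision.grab_frame("side");cv2.imwrite("pics/side6.png",im[:,:,::-1])
a=cv2.resize(cv2.imread("pics/top6.png")[225:285,220:370],None,fx=5,fy=5,interpolation=cv2.INTER_CUBIC)
b=cv2.resize(cv2.imread("pics/side6.png")[215:285,235:385],None,fx=4,fy=4,interpolation=cv2.INTER_CUBIC)
cv2.imwrite("pics/c6.png",np.vstack([a,np.pad(b,((0,0),(0,150),(0,0)))]))
print(robot.current_time_s())
```

```text
0.045 False 0.04493873263225678 [ 1.8013  0.3808 -1.1912]
0.035 False 0.034787551907977984 [ 0.7614  0.6583 -1.8807]
0.025 False 0.024527687070799182 [1.7224 0.0465 0.0504]
0.015 False 0.016140294762473247 [2.4823 1.576  3.2429]
0.005 False 0.008958293002023844 [ 4.517   2.3838 10.8199]
-0.005 False 0.0005617128204624386 [ 3.8226  3.039  17.1436]
-0.015 False -0.009170162449968272 [ 2.2667  2.7275 22.8594]
-0.025 False -0.02613728595186758 [ 1.4516 -0.4571 -2.0462]
-0.035 False -0.03548936264945437 [ 1.3234  1.679  -1.0159]
-0.045 False -0.04516668092899719 [ 0.6813  0.3931 -0.6294]
-0.055 False -0.0551922584286073 [ 0.9334  0.7101 -2.607 ]
30.7167
```

View pics/c6.png

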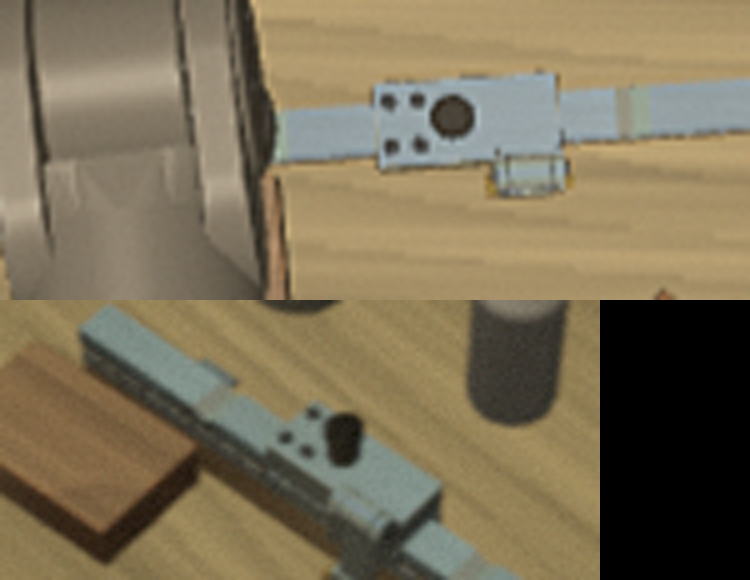

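The arm now hangs down in front of the fence. The knob is still at (452,116) in the crop and the robot is clear of everything.

```bash
python3 -c "
from h import *
workorder.close_job(); print(robot.current_time_s())"
```

```text
the job is handed in; nothing more can be done
the job is handed in; nothing more can be done
```

The stop is set in the middle notch with its arm hanging down in front of the fence, and I handed the job in shortly after 30.7 s. No verdict is reported, and I could not read the stop, plunger or flip joints directly, so this rests on images and force readings.

- **Stop:** I pushed it by its end face with the fingers shut. The plunger's knob ended up 206.7 mm from the track end, and the middle notch is at 206.8 mm. A gentle probe then met stiff resistance (about 4.5 N) without the stop leaving the notch, and the knob stayed at the same pixel through every later picture.
- **Arm:** The first push tripped my 12 N force stop at first touch, and the arm fell back to its raised rest without moving the stop. A second, slower push took it past upright. That push built up to about 23 N of vertical force on the fingers before the arm went over.
- **Final check:** The top and side pictures show the arm down in front, the stop unmoved, and the robot clear above the bench. The offcut and the can, the loose things visible in those cropped views, look undisturbed; I did not look at the rest again.

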